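Lid the weighed candle, tray it and zero the balance

TASK

The candle standing on the balance has been weighed: find the aluminium lid that fits its jar and put it on, properly seated, while the jar still stands on the pan. Then move the closed candle, keeping it upright, into the empty bay of the wooden tray, and finally press the balance's white button fully down to zero it. Leave the other candles and lids and everything else on the bench where they are.

Things in the scene. Friction and masses are not known exactly. Their poses are not given: they have to be found in the camera images.
- jar_small: open straight-sided clear glass candle jar, small size: 48 mm outside diameter, 40 mm inside, 60 mm tall, part filled with hard tan wax (wax 20 mm below the rim); origin at the centre of its underside, z up. The three jars differ only in diameter; one of them stands on the balance pan at the start, the other two on the wooden riser
- jar_medium: open straight-sided clear glass candle jar, medium size: 56 mm outside diameter, 48 mm inside, 60 mm tall, part filled with hard tan wax (wax 20 mm below the rim); origin at the centre of its underside, z up. The three jars differ only in diameter; one of them stands on the balance pan at the start, the other two on the wooden riser
- jar_large: open straight-sided clear glass candle jar, large size: 64 mm outside diameter, 56 mm inside, 60 mm tall, part filled with hard tan wax (wax 20 mm below the rim); origin at the centre of its underside, z up. The three jars differ only in diameter; one of them stands on the balance pan at the start, the other two on the wooden riser
- lid_small: plain aluminium lid for the 48 mm jar: 48 mm disc (5 to 10 mm above the origin); under it a 5 mm deep step, 35 mm across, that sits loosely inside the jar mouth; on top a round knob 22 mm across (10 to 24 mm above the origin). Origin: centre of the underside of the step, z up; seated, it is 55 mm above the jar's origin. Lies step down on a grey sheet 3 mm thick
- lid_medium: plain aluminium lid for the 56 mm jar: 56 mm disc (5 to 10 mm above the origin); under it a 5 mm deep step, 43 mm across, that sits loosely inside the jar mouth; on top a round knob 22 mm across (10 to 24 mm above the origin). Origin: centre of the underside of the step, z up; seated, it is 55 mm above the jar's origin. Lies step down on a grey sheet 3 mm thick
- lid_large: plain aluminium lid for the 64 mm jar: 64 mm disc (5 to 10 mm above the origin); under it a 5 mm deep step, 51 mm across, that sits loosely inside the jar mouth; on top a round knob 22 mm across (10 to 24 mm above the origin). Origin: centre of the underside of the step, z up; seated, it is 55 mm above the jar's origin. Lies step down on a grey sheet 3 mm thick
- pan (a point): centre of the top of the balance's round steel pan (132 mm diameter, 55 mm above the bench); the balance is a low grey and dark blue box 230 x 170 mm and 39 mm high; x points away from its front panel
- tare (a joint): the balance's zero button, travel in m: 0 released, 0.005 fully pressed; springs back; about 4 N
- tare_top (a point): centre of the top face of the zero button when released: a white round push button of 24 mm diameter, pressed straight down, on the front panel of the balance
- free_bay (a point): centre of the floor, 6 mm above the bench, of the empty bay of the wooden tray for finished candles; the tray is 220 x 130 mm with 16 mm high walls 6 mm thick and a divider across its middle; the bay is about 101 x 118 mm inside (along x, y of this point's frame)
- tin: bystander: round steel tin, 52 mm diameter, 28 mm high, in the other bay of the tray; origin at the centre of its underside
- tealight: bystander: small steel tealight cup without knob, 36 mm diameter, 14 mm high, on the grey sheet among the lids; origin at the centre of its underside
- spatula: bystander: spatula 250 mm long, lying on the bench beside the lid sheet, on the robot's left; origin at its middle
- beaker: bystander: empty glass beaker, 80 mm diameter, 95 mm high, beyond the balance; origin at the centre of its underside
- bottle: bystander: amber bottle, 56 mm diameter, 120 mm high, beyond the tray; origin at the centre of its underside
- pot: bystander: small white pot, 44 mm diameter, 45 mm high, near the bottle; origin at the centre of its underside

How it is judged (in metres and radians):
On the way, in this order (a step that is already met when the one before it is completed fails the run):
1. the matching lid is seated on the jar on the balance pan (((z of lid_small in the frame of jar_small between 0.052 and 0.0575 m and horizontal distance between lid_small and jar_small below 0.005 m and angle between lid_small's own z axis and vertical below 0.08 rad and horizontal distance between jar_small and pan below 0.05 m and z of jar_small in the frame of pan between -0.004 and 0.005 m and distance of each of jar_medium, lid_medium, jar_large, lid_large from where it was at the start of the episode below 0.03 m) or (z of lid_medium in the frame of jar_medium between 0.052 and 0.0575 m and horizontal distance between lid_medium and jar_medium below 0.005 m and angle between lid_medium's own z axis and vertical below 0.08 rad and horizontal distance between jar_medium and pan below 0.05 m and z of jar_medium in the frame of pan between -0.004 and 0.005 m and distance of each of jar_small, lid_small, jar_large, lid_large from where it was at the start of the episode below 0.03 m) or (z of lid_large in the frame of jar_large between 0.052 and 0.0575 m and horizontal distance between lid_large and jar_large below 0.005 m and angle between lid_large's own z axis and vertical below 0.08 rad and horizontal distance between jar_large and pan below 0.05 m and z of jar_large in the frame of pan between -0.004 and 0.005 m and distance of each of jar_small, lid_small, jar_medium, lid_medium from where it was at the start of the episode below 0.03 m))), for 0.2 s.
2. the closed candle stands upright in the empty bay of the tray, lid still seated, let go (((z of lid_small in the frame of jar_small between 0.052 and 0.0575 m and horizontal distance between lid_small and jar_small below 0.005 m and angle between each of lid_small, jar_small's own z axis and vertical below 0.08 rad and x of jar_small in the frame of free_bay between -0.035 and 0.035 m and y of jar_small in the frame of free_bay between -0.045 and 0.045 m and z of jar_small in the frame of free_bay between -0.004 and 0.004 m and linear speed of jar_small below 0.02 m/s and angular speed of jar_small below 0.2 rad/s and contact force between the fingers and jar_small below 0.1 N) or (z of lid_medium in the frame of jar_medium between 0.052 and 0.0575 m and horizontal distance between lid_medium and jar_medium below 0.005 m and angle between each of lid_medium, jar_medium's own z axis and vertical below 0.08 rad and x of jar_medium in the frame of free_bay between -0.035 and 0.035 m and y of jar_medium in the frame of free_bay between -0.045 and 0.045 m and z of jar_medium in the frame of free_bay between -0.004 and 0.004 m and linear speed of jar_medium below 0.02 m/s and angular speed of jar_medium below 0.2 rad/s and contact force between the fingers and jar_medium below 0.1 N) or (z of lid_large in the frame of jar_large between 0.052 and 0.0575 m and horizontal distance between lid_large and jar_large below 0.005 m and angle between each of lid_large, jar_large's own z axis and vertical below 0.08 rad and x of jar_large in the frame of free_bay between -0.035 and 0.035 m and y of jar_large in the frame of free_bay between -0.045 and 0.045 m and z of jar_large in the frame of free_bay between -0.004 and 0.004 m and linear speed of jar_large below 0.02 m/s and angular speed of jar_large below 0.2 rad/s and contact force between the fingers and jar_large below 0.1 N))), for 0.2 s.
3. the balance's button is pressed down after that (value of joint tare above 0.0035 m), for 0.05 s.
At the end, for the whole second after the job is handed in: The jar that began on the balance stands upright (within about 5 degrees) on the floor of the tray's empty bay with its own size of lid seated flat and centred within 5 mm, both at rest; the button has sprung back; the other two candles and two lids are within 30 mm of where they began (((z of lid_small in the frame of jar_small between 0.052 and 0.0575 m and horizontal distance between lid_small and jar_small below 0.005 m and angle between each of lid_small, jar_small's own z axis and vertical below 0.08 rad and x of jar_small in the frame of free_bay between -0.035 and 0.035 m and y of jar_small in the frame of free_bay between -0.045 and 0.045 m and z of jar_small in the frame of free_bay between -0.004 and 0.004 m and distance of each of jar_medium, lid_medium, jar_large, lid_large from where it was at the start of the episode below 0.03 m and linear speed of each of jar_small, lid_small below 0.02 m/s and angular speed of each of jar_small, lid_small below 0.2 rad/s) or (z of lid_medium in the frame of jar_medium between 0.052 and 0.0575 m and horizontal distance between lid_medium and jar_medium below 0.005 m and angle between each of lid_medium, jar_medium's own z axis and vertical below 0.08 rad and x of jar_medium in the frame of free_bay between -0.035 and 0.035 m and y of jar_medium in the frame of free_bay between -0.045 and 0.045 m and z of jar_medium in the frame of free_bay between -0.004 and 0.004 m and distance of each of jar_small, lid_small, jar_large, lid_large from where it was at the start of the episode below 0.03 m and linear speed of each of jar_medium, lid_medium below 0.02 m/s and angular speed of each of jar_medium, lid_medium below 0.2 rad/s) or (z of lid_large in the frame of jar_large between 0.052 and 0.0575 m and horizontal distance between lid_large and jar_large below 0.005 m and angle between each of lid_large, jar_large's own z axis and vertical below 0.08 rad and x of jar_large in the frame of free_bay between -0.035 and 0.035 m and y of jar_large in the frame of free_bay between -0.045 and 0.045 m and z of jar_large in the frame of free_bay between -0.004 and 0.004 m and distance of each of jar_small, lid_small, jar_medium, lid_medium from where it was at the start of the episode below 0.03 m and linear speed of each of jar_large, lid_large below 0.02 m/s and angular speed of each of jar_large, lid_large below 0.2 rad/s)) and value of joint tare below 0.002 m); the robot touches nothing.
It fails at once if a bystander is moved more than 30 mm (distance of any of tin, tealight, spatula, beaker, bottle, pot from where it was at the start of the episode above 0.03 m).
It fails at once if a candle is tipped by more than about 30 degrees (angle between any of jar_small, jar_medium, jar_large's own z axis and vertical above 0.52 rad).
It also fails if it takes over 67 s, if anything falls off the work surface, if the arm or the gripper's body presses on something with over 40 N, if the wrist force passes 120 N, or if a joint passes its speed limit or range.

ROBOT

A 6-joint arm with a two-finger parallel gripper is mounted at the origin on the work surface. World frame = base frame: x ahead of the robot, y to its left, z up, the work surface at z = 0. Lengths are in mm, angles in rad, forces in N, time in s.
With the tool pointing down it reaches from about 350 to 875 mm from the base axis. Payload 4.2 kg.
Tool frame: the origin (TCP) lies midway between the tips of the shut fingers; the grasp point (between the pads) lies 19 mm behind it (arm.tcp_to_grasp is the distance from the TCP to the grasp point, in mm); z points along the fingers, y is the line along which they close (so a half turn about z gives the same grasp; the last joint's range is limited). The gripper opens to 85 mm and grips with 20 to 120 N. Pads are 22 mm wide; open, the fingers measure 114 mm over their backs; the gripper's body (76 mm by 85 mm) begins 54 mm behind the grasp point. The pads swing forward as they close: fully open they stand 13 mm farther back than shut.
Start: joints at [-0.992, 0.385, 0.008, 0, -1.194, -0.259], TCP at [196.501, -593.285, 231.312] pointing down, gripper open.
Joint ranges: [-3.14, 3.14], [-1.21, 2.06], [-1.07, 1.41], [-3.16, 2.05], [-2.99, -0.16], [-3.1, 3.1]. Speed limits (rad/s): [2.79, 2.79, 3.14, 3.14, 3.14, 3.14].

INTERFACE

Orientations are given as a unit quaternion [x, y, z, w].
In Python, from bench import arm gives the robot as it stands.
- The arm moves only by the tool arm_command, never from a script. Its argument "rows" is a list of rows, each a list of 2 entries, a list of its own where there are three numbers: the shift along the tool's x, y, z as a fraction of full scale, then the turn, a rotation vector about the tool's x, y, z as a fraction of full scale. In form: [[[x, y, z], [wx, wy, wz]], ...]. A call has 1 to 5 rows; each row is the pose to reach, as a shift and turn from the pose commanded when the call began, along the tool's axes at that moment, turning the shorter way round; what a row does not reach only later rows make up. Full scale, the value 1, is 0.25 m for a shift and 180 degrees for a turn. A row lasts 1/10 s, in which the tool goes at most 50 mm and 8.59 degrees, less where a joint would pass 70% of its speed; a pose out of reach is approached as far as the arm can. A call with a number of a shift or a turn outside -1 to 1 is refused whole. A call with a gripper value outside its range is refused whole. "grip" is the opening, from 0 (shut) to 1 (fully open), set as the call begins (left out, the last holds). The fingers move at their own pace and stop on an object; the grip force is fixed at half the most. Time passes only in rows, so rows that repeat a pose let the fingers close. It gives the time, the measured TCP pose, the force, the opening and the grip force at its end, in the units of the state.
- arm.read_state(): the state, without advancing time (a new reading comes with each control period).
- arm.get_image(name): name is "scene" or "top" or "wrist"; returns (picture, depth): 480x640x3 uint8, blue, green, red; 480x640 float32, mm along the optical axis (not along the pixel's ray), 0 where there is no reading.
- arm.camera_info(name): a dict with "fx", "fy", "cx", "cy" (pixels), "extrinsics" (4x4, takes a point from camera to world coordinates). Camera axes: x right, y down, z forward; pixel columns grow to the right and rows downward; lengths in mm; the calibration is good to about 2 mm. A picture is of the moment at which its call begins: read the wrist's pose just before it. camera_info takes no time and is no camera call; for the wrist camera it gives the pose at the moment of the call.
- arm.job_done(): hands the job in; it is judged then, once.
Trained networks look in the newest picture that a camera, given by its name, has taken for a name from the list of things; names that differ only in an ending like _2 or _b are one class to them, and where a whole thing is asked for, a point or a joint stands for the part that bears it (a point fixed in the world has none). Each returns a list of dicts, best first, with "score" (0 to 1); they miss things now and then, are a little off and sometimes report something else, mostly with a low value. They report only what shows in the picture. A call takes as long as a camera call.
- arm.spot_in(camera, query): "position" ([column, row] in pixels, amid what is visible of it).
The state is a dict: "clock": time; "joints": joint angles; "joint_vel": joint speeds; "joint_efforts": joint torques, N m; "position": TCP position; "ee_rot": TCP orientation; "contact_force": force on the tool from outside, world axes, zero at the start; "wrist_torque": the same for the moment, N m; "gripper_width": finger opening in mm; "grasp_force": force on a finger pad.
Only numpy, scipy, OpenCV 4.12 (cv2) and the standard library are available. Lean on these libraries where they do the work, as an engineer would, in place of code of your own. Each camera call takes 0.05 s, during which the arm holds its last target. There are 200 camera calls.

## Working session

There is one attempt and no reset: what is moved stays moved. The work goes in short steps, Python scripts to look and compute and a tool call to move; the robot and the scene stay as the last step left them, time stands still between calls to the robot, and variables do not carry over. Pictures are saved under pics/ and viewed, at most 10 in all, crops included, and the job is handed in when it is done.

Besides the shell and the picture viewer there is one more tool, called after ">>>" as name([rows], argument=value, ...), one row to a line, values as JSON. arm_command: Moves the arm, as the interface text tells. Shift numbers are shares of 0.25 m and turn numbers shares of 180 degrees, none past 1 either way. Its arguments: {"type":"object","properties":{"rows":{"type":"array","items":{"type":"array"}},"grip":{"type":"number"}},"required":["rows"]}

```bash
mkdir -p pics
python3 - <<'E'
from bench import arm
import cv2,numpy as np
s=arm.read_state();print({k:np.round(v,3).tolist() for k,v in s.items()})
ims=[]
for c in ["scene","top"]:
    im,d=arm.get_image(c);cv2.imwrite(f"pics/{c}0.png",im);np.save(f"{c}_d.npy",d)
    i=arm.camera_info(c);T=np.array(i["extrinsics"]);print(c,i["fx"],i["cx"],i["cy"],T.round(3).tolist())
    for q in ["jar_small","jar_medium","jar_large","lid_small","lid_medium","lid_large","pan","tare_top","free_bay","tealight","tin"]:
        for r in arm.spot_in(c,q)[:3]:
            u,v=r["position"];z=d[int(v),int(u)];p=T@[(u-i["cx"])/i["fx"]*z,(v-i["cy"])/i["fy"]*z,z,1]
            print(q,round(r["score"],2),np.round([u,v],0),p[:3].round(0))
E
```

```text
{'clock': 0.0, 'joints': [-0.992, 0.386, 0.007, -0.001, -1.194, -0.259], 'joint_vel': [-0.0, 0.0, -0.001, -0.001, -0.001, 0.001], 'joint_efforts': [0.0, -39.229, 18.84, 4.186, -0.005, 0.0], 'position': [196.316, -592.732, 230.217], 'ee_rot': [-0.159, 0.987, 0.001, -0.0], 'contact_force': [-0.284, -0.158, 1.004], 'wrist_torque': [-0.067, 0.007, 0.018], 'grasp_force': 0.0, 'gripper_width': 85.363}
scene 555.2882400470521 326.16027893577024 237.95208668896254 [[0.534, 0.55, -0.642, 1392.18], [0.845, -0.367, 0.388, -444.273], [-0.022, -0.75, -0.661, 899.667], [0.0, 0.0, 0.0, 1.0]]
jar_small 0.84 [415. 247.] [747. 165. 102.]
jar_small 0.27 [467. 199.] [595. 475.   3.]
jar_medium 0.71 [446. 231.] [749. 248. 108.]
jar_medium 0.37 [245. 231.] [453. -95.  61.]
jar_large 0.81 [278. 245.] [590. -79. 113.]
lid_small 0.45 [404. 200.] [532. 314.  28.]
lid_medium 0.59 [370. 186.] [430. 279.  25.]
lid_medium 0.37 [280. 264.] [593. -79.  58.]
lid_large 0.93 [373. 217.] [530. 216.  14.]
pan 0.66 [279. 263.] [588. -80.  59.]
tare_top 0.61 [243. 230.] [444. -97.  59.]
tare_top 0.18 [416. 246.] [750. 166
[... 314 characters left out ...]
03, -0.146, -0.989, 1036.495], [0.0, 0.0, 0.0, 1.0]]
jar_small 0.98 [261. 164.] [727. 179.  90.]
jar_medium 0.95 [220. 163.] [728. 261.  97.]
jar_large 0.83 [380. 243.] [564. -62. 104.]
lid_small 0.63 [205. 261.] [536. 304.  13.]
lid_small 0.49 [493. 315.] [ 424. -302.   32.]
lid_medium 0.87 [213. 312.] [428. 279.  27.]
lid_large 0.89 [244. 270.] [516. 217.  30.]
pan 0.74 [363. 274.] [506. -31.  54.]
tare_top 0.46 [393. 303.] [448. -90.  64.]
free_bay 0.58 [495. 286.] [ 484. -319.    3.]
free_bay 0.4 [429. 153.] [ 769. -178.   43.]
tealight 0.67 [248. 325.] [401. 208.  14.]
tin 0.65 [493. 314.] [ 425. -301.   36.]
tin 0.51 [125. 232.] [601. 487.   0.]
tin 0.35 [522. 178.] [ 701. -359.   81.]
```

View pics/scene0.png

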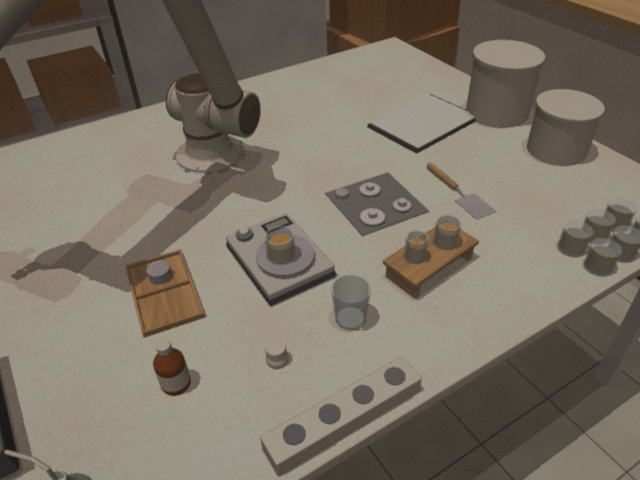

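View pics/top0.png

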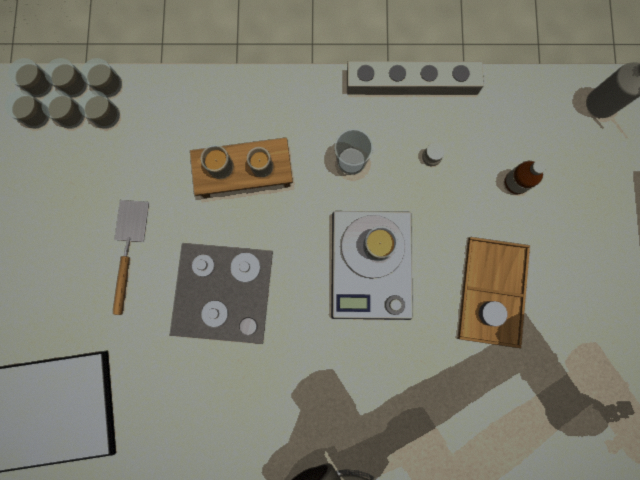

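The scene picture shows the jar on the pan at (280,243), the tray with its free bay near (168,303), and the lids at (370,188), (402,204) and (372,216). The top picture shows the pan jar at (380,243), riser jars at (215,160) and (259,160), lids at (203,265), (245,267) and (214,314), the button at (396,305), and the free bay at (497,266).

Run:
```python
import cv2,numpy as np
im=cv2.imread("pics/top0.png")
def c(u,v,h=25): return cv2.resize(im[v-h:v+h,u-h:u+h],(260,260),interpolation=cv2.INTER_CUBIC)
a=np.hstack([c(380,243),c(215,160),c(259,160)]);b=np.hstack([c(203,265),c(245,267),c(214,314)])
cv2.imwrite("pics/crop.png",np.vstack([a,b]))
```

```text
(no output)
```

View pics/crop.png

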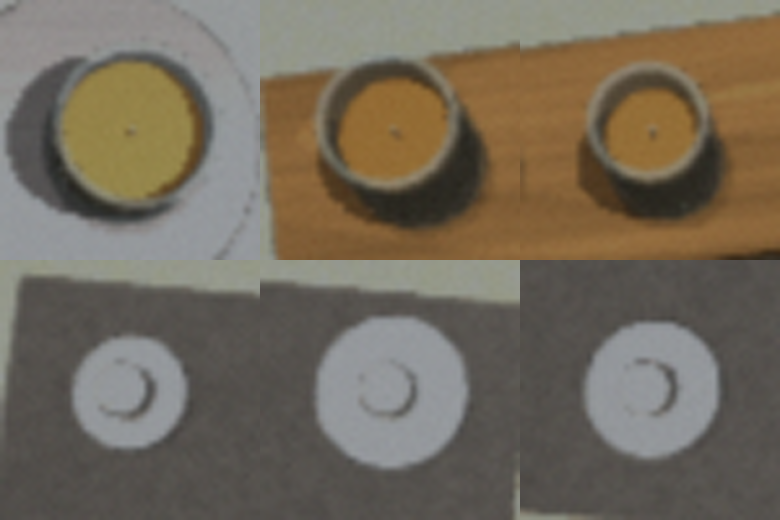

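The pan jar is the largest. The riser rims measure about 56 and 47 mm, so they are medium and small. That makes the large lid at (245,267) the match. I'll set out and check both from close by.

```bash
cat > h.py <<'E'
from bench import arm
import numpy as np
from scipy.spatial.transform import Rotation as Ro
def ray(cam,uv,z):
    i=arm.camera_info(cam);T=np.array(i["extrinsics"])
    d=T[:3,:3]@[(uv[0]-i["cx"])/i["fx"],(uv[1]-i["cy"])/i["fy"],1]
    return (T[:3,3]+d*(z-T[2,3])/d[2]).round(1)
def go(x,y,z):
    s=arm.read_state();R=Ro.from_quat(s["ee_rot"])
    d=np.array([x,y,z])-s["position"]
    print("at",np.round(s["position"],1),"shift",(R.inv().apply(d)/250).round(4),"n50mm",round(np.linalg.norm(d)/50,1))
E
python3 - <<'E'
from h import *
print("jar",ray("top",(380,242.5),115),"lid",ray("top",(245,267),13),"bay",ray("top",(497,266),6),"tare",ray("top",(396,305),50),"beaker",ray("top",(352,160),0))
i=arm.camera_info("wrist");s=arm.read_state();T=np.array(i["extrinsics"]);print(T.round(2).tolist(),i["fx"],i["cx"],i["cy"])
R=Ro.from_quat(s["ee_rot"]);print(R.inv().apply(T[:3,3]-s["position"]).round(1),R.as_matrix().round(3).tolist())
go(560,-60,300)
E
```

```text
jar [562.7 -60.8 115. ] lid [523.4 218.2  13. ] bay [ 527.7 -324.5    6. ] tare [443.1 -98.9  50. ] beaker [766.  -13.2   0. ]
[[-0.31, 0.91, 0.26, 131.37], [0.95, 0.3, 0.08, -615.57], [-0.0, 0.27, -0.96, 374.4], [0.0, 0.0, 0.0, 1.0]] 411.49201583951555 319.6412449363993 241.23591512813525
[  68.8   -0.7 -143.1] [[-0.949, -0.314, 0.0], [-0.314, 0.949, -0.0], [-0.0, -0.0, -1.0]]
at [ 196.5 -593.3  231.3] shift [-2.0509  1.5679 -0.2748] n50mm 13.0
```

>>> arm_command([
  [[-0.7,0.53,-0.09],[0,0,0]],
  [[-0.7,0.53,-0.09],[0,0,0]],
  [[-0.7,0.53,-0.09],[0,0,0]],
  [[-0.7,0.53,-0.09],[0,0,0]],
  [[-0.7,0.53,-0.09],[0,0,0]],
])

```text
clock: 1.7
position: [322.6, -409.9, 254.8]
ee_rot: [-0.161, 0.987, -0.0, 0.001]
contact_force: [-0.4, -0.2, 0.1]
gripper_width: 85.6
grasp_force: 0.0
```

>>> arm_command([
  [[-0.7,0.53,-0.09],[0,0,0]],
  [[-0.7,0.53,-0.09],[0,0,0]],
  [[-0.7,0.53,-0.09],[0,0,0]],
  [[-0.7,0.53,-0.09],[0,0,0]],
  [[-0.7,0.53,-0.09],[0,0,0]],
])

```text
clock: 2.2
position: [447.4, -228.9, 277.2]
ee_rot: [-0.161, 0.987, -0.0, 0.001]
contact_force: [0.1, -0.7, -0.1]
gripper_width: 85.1
grasp_force: 0.0
```

>>> arm_command([
  [[-0.65,0.51,0],[0,0,0]],
  [[-0.65,0.51,0],[0,0,0]],
  [[-0.65,0.51,0],[0,0,0]],
  [[-0.65,0.51,0],[0,0,0]],
  [[-0.65,0.51,0],[0,0,0]],
])

```text
clock: 2.7
position: [562.0, -55.6, 275.7]
ee_rot: [-0.162, 0.987, 0.0, 0.0]
contact_force: [-0.3, 0.1, 0.1]
gripper_width: 85.4
grasp_force: 0.0
```

Run:
```python
from h import *
import cv2
im,d=arm.get_image("wrist");cv2.imwrite("pics/w1.png",im)
for q,z in [("jar_large",100),("jar_medium",100),("tare_top",50)]:
    for r in arm.spot_in("wrist",q)[:2]: print(q,r["score"],np.round(r["position"]),ray("wrist",r["position"],z))
go(560,-60,300)
```

```text
jar_large 0.9 [311. 215.] [561.7 -65.8 100. ]
jar_large 0.25 [126. 336.] [ 713.9 -184.   100. ]
jar_medium 0.77 [560. 473.] [725.1 236.3 100. ]
tare_top 0.79 [319.  54.] [ 440.5 -101.3   50. ]
at [559.1 -60.1 276.2] shift [-0.0034 -0.0008 -0.0951] n50mm 0.5
```

View pics/w1.png

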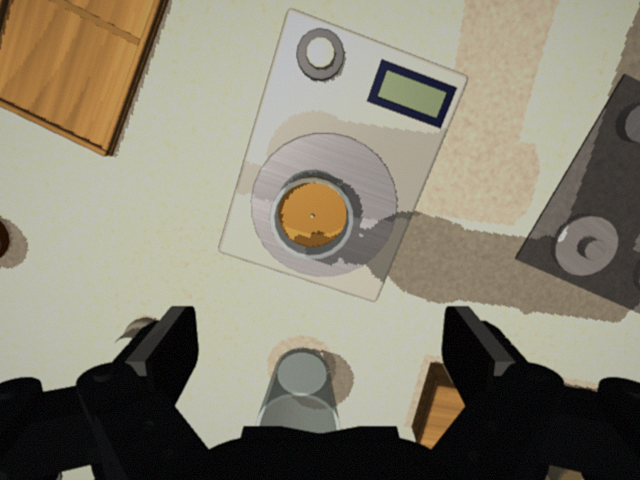

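The wrist picture shows the jar rim centred near (313,217) and about 87 px across. Scaled by the 132 mm pan (about 148 px), that is roughly 65 mm, so the jar is large. The button is at (320,53). Next is the large lid.

```bash
cat >> h.py <<'E'
import cv2
def circ(im,u,v,r0,r1,p2=20,h=70):
    g=cv2.medianBlur(cv2.cvtColor(im,cv2.COLOR_BGR2GRAY),3);x0,y0=max(int(u)-h,0),max(int(v)-h,0)
    g=cv2.resize(g[y0:y0+2*h,x0:x0+2*h],None,fx=2,fy=2)
    c=cv2.HoughCircles(g,cv2.HOUGH_GRADIENT,1,4,param1=100,param2=p2,minRadius=2*r0,maxRadius=2*r1)
    return [] if c is None else [(round(a/2+x0,1),round(b/2+y0,1),round(r/2,1)) for a,b,r in c[0][:4]]
E
python3 - <<'E'
from h import *
for c in circ(cv2.imread("pics/w1.png"),313,217,34,50): print(c,ray("wrist",c[:2],115))
for c in circ(cv2.imread("pics/w1.png"),320,54,8,30): print(c,ray("wrist",c[:2],50))
go(523,218,180)
E
```

```text
(np.float32(313.8), np.float32(218.8), np.float32(39.4)) [559.9 -65.7 115. ]
(np.float32(317.2), np.float32(212.8), np.float32(44.4)) [554.7 -64.7 115. ]
(np.float32(311.8), np.float32(219.8), np.float32(41.9)) [561.1 -66.9 115. ]
(np.float32(309.8), np.float32(218.2), np.float32(35.6)) [560.4 -68.7 115. ]
(np.float32(319.8), np.float32(51.8), np.float32(23.6)) [ 438.3 -101.3   50. ]
(np.float32(322.2), np.float32(53.8), np.float32(26.6)) [439.1 -98.9  50. ]
(np.float32(319.2), np.float32(55.2), np.float32(26.0)) [ 440.9 -100.9   50. ]
(np.float32(325.8), np.float32(53.8), np.float32(29.7)) [438.2 -96.1  50. ]
at [559.1 -60.1 276.2] shift [-0.2125  1.1014  0.3848] n50mm 5.9
```

>>> arm_command([
  [[-0.11,0.55,0.1],[0,0,0]],
  [[-0.11,0.55,0.1],[0,0,0]],
  [[-0.11,0.55,0.1],[0,0,0]],
  [[-0.11,0.55,0.1],[0,0,0]],
], grip=0.62)

```text
clock: 3.3
position: [541.1, 81.5, 250.6]
ee_rot: [-0.161, 0.987, 0.0, -0.001]
contact_force: [0.9, 0.4, 0.5]
gripper_width: 53.1
grasp_force: 0.0
```

>>> arm_command([
  [[-0.1,0.55,0.28],[0,0,0]],
  [[-0.1,0.55,0.28],[0,0,0]],
  [[-0.1,0.55,0.28],[0,0,0]],
  [[-0.1,0.55,0.28],[0,0,0]],
  [[-0.1,0.55,0.28],[0,0,0]],
])

```text
clock: 3.8
position: [522.7, 217.3, 180.9]
ee_rot: [-0.159, 0.987, -0.001, -0.001]
contact_force: [-0.1, 0.8, 0.7]
gripper_width: 52.6
grasp_force: 0.0
```

Run:
```python
from h import *
im,d=arm.get_image("wrist");cv2.imwrite("pics/w2.png",im)
print(arm.read_state()["gripper_width"])
for q in ["lid_large","lid_medium"]:
  for r in arm.spot_in("wrist",q)[:1]:
    u,v=r["position"];print(q,r["score"],u,v,ray("wrist",(u,v),13))
    for c in circ(im,u,v,30,52): print(c,ray("wrist",c[:2],13))
    for c in circ(im,u,v,10,22): print("knob",c,ray("wrist",c[:2],27))
go(523,218,100)
```

```text
53.130264977445826
lid_large 0.69 324.3 218.2 [523.4 219.   13. ]
(np.float32(323.8), np.float32(219.2), np.float32(41.0)) [524.3 218.9  13. ]
(np.float32(325.2), np.float32(217.8), np.float32(39.2)) [522.9 219.6  13. ]
(np.float32(323.8), np.float32(216.2), np.float32(41.8)) [522.  218.2  13. ]
(np.float32(320.2), np.float32(218.2), np.float32(38.0)) [524.4 216.   13. ]
knob (np.float32(324.2), np.float32(222.2), np.float32(16.2)) [523.4 218.8  27. ]
knob (np.float32(323.2), np.float32(224.8), np.float32(15.0)) [525.5 218.7  27. ]
knob (np.float32(322.2), np.float32(222.2), np.float32(14.3)) [523.9 217.4  27. ]
knob (np.float32(326.8), np.float32(221.8), np.float32(14.1)) [522.5 220.5  27. ]
lid_medium 0.8 447.1 119.4 [425.9 280.7  13. ]
(np.float32(451.8), np.float32(120.2), np.float32(41.2)) [425.3 284.2  13. ]
(np.float32(445.2), np.float32(116.2), np.float32(41.6)) [424.2 278.5  13. ]
(np.float32(453.8), np.float32(121.8), np.float32(43.3)) [425.9 286.   13. ]
(np.float32(450.8), np.float32(115.8), np.float32(37.2)) [422.7 282.3  13. ]
knob (np.float32(452.2), np.float32(119.8), np.float32(16.9)) [426.5 280.3  27. ]
knob (np.float32(455.2), np.float32(122.2), np.float32(20.4)) [427.3 282.9  27. ]
knob (np.float32(456.8), np.float32(118.8), np.float32(16.6)) [424.8 283.1  27. ]
knob (np.float32(450.2), np.float32(118.8), np.float32(14.6)) [426.3 278.7  27. ]
at [523.7 216.4 182.5] shift [0.0014 0.0068 0.3299] n50mm 1.6
```

View pics/w2.png

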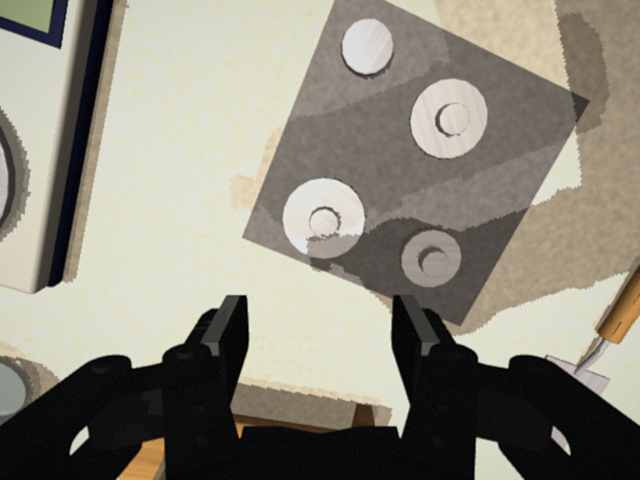

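The lid picture shows the large lid at (324,218), centred between the fingers, with its neighbours clear. I'll descend and grip.

>>> arm_command([
  [[-0.002,0.008,0.2],[0,0,0]],
  [[-0.002,0.008,0.4],[0,0,0]],
  [[-0.002,0.008,0.55],[0,0,0]],
  [[-0.002,0.008,0.62],[0,0,0]],
  [[-0.002,0.008,0.66],[0,0,0]],
])

```text
clock: 4.45
position: [523.0, 218.2, 15.3]
ee_rot: [-0.158, 0.987, -0.0, -0.001]
contact_force: [-0.6, 0.3, 0.5]
gripper_width: 52.7
grasp_force: 0.0
```

>>> arm_command([
  [[0,0,0],[0,0,0]],
  [[0,0,0],[0,0,0]],
])

```text
clock: 4.65
position: [524.1, 220.1, 17.8]
ee_rot: [-0.159, 0.987, 0.001, 0.001]
contact_force: [1.2, 0.1, -0.1]
gripper_width: 53.2
grasp_force: 0.0
```

>>> arm_command([
  [[0,0,0],[0,0,0]],
  [[0,0,0],[0,0,0]],
  [[0,0,0],[0,0,0]],
  [[0,0,0],[0,0,0]],
  [[0,0,0],[0,0,0]],
], grip=0)

```text
clock: 5.15
position: [523.5, 220.5, 17.9]
ee_rot: [-0.16, 0.987, 0.0, 0.001]
contact_force: [-1.5, 0.1, 5.3]
gripper_width: 18.7
grasp_force: 58.5
```

>>> arm_command([
  [[0,0,0],[0,0,0]],
  [[0,0,-0.02],[0,0,0]],
  [[0,0,-0.06],[0,0,0]],
  [[0,0,-0.06],[0,0,0]],
])

```text
clock: 5.55
position: [523.8, 220.8, 33.0]
ee_rot: [-0.159, 0.987, 0.001, 0.001]
contact_force: [-0.4, -0.3, -0.3]
gripper_width: 19.0
grasp_force: 58.7
```

The opening reads 18.7 mm on a 22 mm knob, so I'll lift a little and look at how the lid is held.

>>> arm_command([
  [[0,0,-0.2],[0,0,0]],
  [[0,0,-0.4],[0,0,0]],
  [[0,0,-0.6],[0,0,0]],
  [[0,0,-0.6],[0,0,0]],
  [[0,0,-0.6],[0,0,0]],
])

```text
clock: 6.05
position: [523.0, 220.4, 182.7]
ee_rot: [-0.159, 0.987, 0.001, 0.001]
contact_force: [0.2, -0.1, -1.5]
gripper_width: 18.9
grasp_force: 58.8
```

Run:
```python
from h import *
im,d=arm.get_image("wrist");cv2.imwrite("pics/w3.png",im)
s=arm.read_state();print(s["gripper_width"],s["position"])
for r in arm.spot_in("wrist","lid_large")[:2]: print(r)
go(561,-66,180)
```

```text
18.550554047613858 [522.11642957 219.78881559 180.86689066]
{'position': [319.6, 285.4], 'score': 0.94}
at [521.8 219.5 179.9] shift [ 2.0970e-01 -1.1335e+00  4.0000e-04] n50mm 5.8
```

View pics/w3.png

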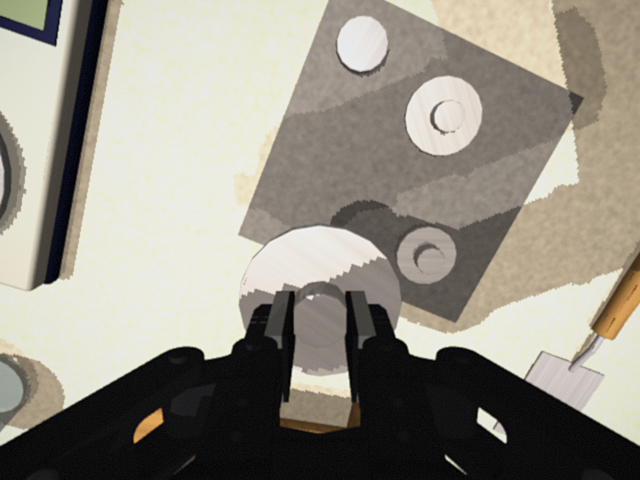

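The picture shows the lid held by its knob, with the disc spanning columns 239–401 and rows 225–376. I'll work out its offset and tilt in the tool.

Run:
```python
from h import *
p=arm.read_state()["position"];im=cv2.imread("pics/w3.png")
for uv in [(320,300.5),(239,300),(401,300),(320,225),(320,376)]: print(uv,ray("wrist",uv,p[2]-4.5)-np.r_[p[:2],0])
_,d=arm.get_image("wrist");i=arm.camera_info("wrist");T=np.array(i["extrinsics"])
m=np.zeros(d.shape,np.uint8);cv2.ellipse(m,(320,300),(72,66),0,0,360,1,-1);m[292:,255:]=0;m[250:,290:350]=0
v,u=np.nonzero((m>0)&(d>0));z=d[v,u];P=np.c_[(u-i["cx"])/i["fx"]*z,(v-i["cy"])/i["fy"]*z,z]@T[:3,:3].T+T[:3,3]
P=P[abs(P[:,2]-np.median(P[:,2]))<10]
A=np.c_[P[:,:2]-p[:2],np.ones(len(P))];k=np.linalg.lstsq(A,P[:,2]-p[2],rcond=None)[0];print("n",len(P),"plane dz/dx,dz/dy,z0",k.round(3),"std",(A@k-P[:,2]+p[2]).std().round(2))
```

```text
(320, 300.5) [ -3.10142138  -1.79446761 175.4       ]
(239, 300) [  6.69857862 -31.69446761 175.4       ]
(401, 300) [-13.20142138  27.90553239 175.4       ]
(320, 225) [-31.60142138 -11.29446761 175.4       ]
(320, 376) [ 28.69857862   8.70553239 175.4       ]
n 3945 plane dz/dx,dz/dy,z0 [ 0.000e+00 -2.000e-03 -4.724e+00] std 0.94
```

>>> arm_command([
  [[0.1,-0.57,0],[0,0,0]],
  [[0.1,-0.57,0],[0,0,0]],
  [[0.1,-0.57,0],[0,0,0]],
  [[0.1,-0.57,0],[0,0,0]],
])

```text
clock: 6.6
position: [542.9, 72.4, 179.2]
ee_rot: [-0.156, 0.988, -0.001, -0.002]
contact_force: [0.2, 0.5, -1.6]
gripper_width: 18.9
grasp_force: 59.0
```

>>> arm_command([
  [[0.105,-0.56,0.04],[0,0,0]],
  [[0.105,-0.56,0.04],[0,0,0]],
  [[0.105,-0.56,0.04],[0,0,0]],
  [[0.105,-0.56,0.04],[0,0,0]],
  [[0.105,-0.56,0.04],[0,0,0]],
])

```text
clock: 7.1
position: [562.4, -64.9, 169.5]
ee_rot: [-0.158, 0.987, 0.0, -0.002]
contact_force: [-0.2, 0.3, 0.6]
gripper_width: 18.7
grasp_force: 59.1
```

Run:
```python
from h import *
im,d=arm.get_image("wrist");p=[arm.read_state()["position"]];
t,_=arm.get_image("top");cv2.imwrite("pics/w4.png",im);cv2.imwrite("pics/t4.png",t)
p.append(arm.read_state()["position"]);print(np.round(p,1))
a=cv2.resize(im[60:400,120:520],(800,680))[:600];cv2.imwrite("pics/w4c.png",a)
```

```text
[[562.5 -64.  170. ]
 [562.7 -63.5 170.4]]
```

View pics/w4c.png

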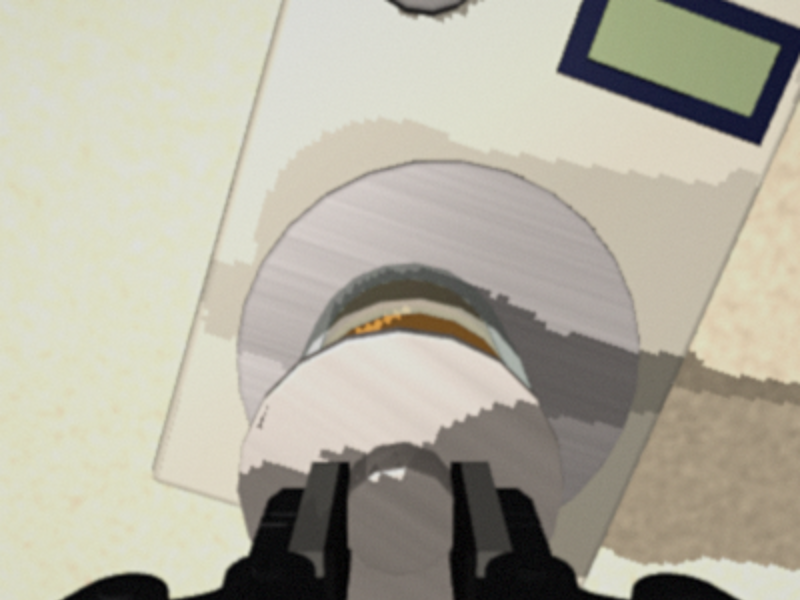

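The picture shows the jar's near arc above the lid, with its outer edge near (412,264)–(530,385) in the crop. I'll overlay the predicted circles to check the alignment.

```bash
cat >> h.py <<'E'
def proj(cam,P):
    i=arm.camera_info(cam);T=np.linalg.inv(np.array(i["extrinsics"]));q=np.asarray(P)@T[:3,:3].T+T[:3,3]
    return np.c_[i["fx"]*q[:,0]/q[:,2]+i["cx"],i["fy"]*q[:,1]/q[:,2]+i["cy"]]
def ring(x,y,z,r): a=np.linspace(0,6.2832,181);return np.c_[x+r*np.cos(a),y+r*np.sin(a),0*a+z]
E
python3 - <<'E'
from h import *
p=np.array([562.5,-64,170]);out=[]
for cam,f,(x0,y0,w,h),k in [("wrist","w4",(200,160,200,150),4),("top","t4",(340,205,80,80),7)]:
    im=cv2.imread(f"pics/{f}.png");im=cv2.resize(im[y0:y0+h,x0:x0+w],None,fx=k,fy=k,interpolation=cv2.INTER_CUBIC)
    for c,col in [((560.5,-66,115,32),(0,0,255)),((560.5,-66,115,28),(0,0,160)),((560.5,-66,55,32),(255,0,0)),((p[0]-3.1,p[1]-1.8,p[2]-4.7,32),(0,255,0))]:
        q=(proj(cam,ring(*c))-[x0,y0])*k;cv2.polylines(im,[q.round().astype(int)],False,col,1)
    cv2.imwrite(f"pics/o_{cam}.png",im)
E
```

```text
(no output)
```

View pics/o_wrist.png

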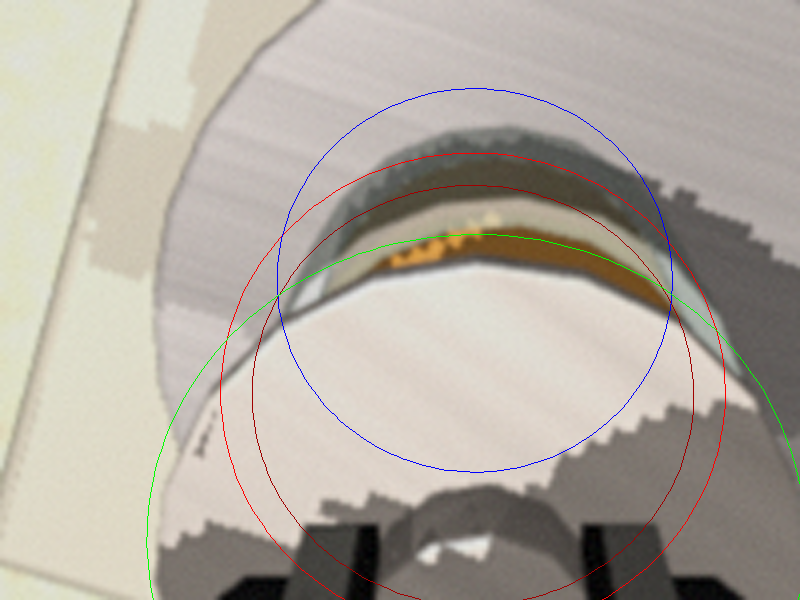

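The overlay shows the circles off by the same lag as the earlier picture, which was taken while the arm was still settling. The lid centre is about (4,4) mm short of the jar. I'll correct that, go lower, let the arm settle and check again.

>>> arm_command([
  [[-0.019,0.012,0.04],[0,0,0]],
  [[-0.019,0.012,0.08],[0,0,0]],
  [[-0.019,0.012,0.08],[0,0,0]],
  [[-0.019,0.012,0.08],[0,0,0]],
  [[-0.019,0.012,0.08],[0,0,0]],
])

```text
clock: 7.7
position: [566.8, -59.7, 151.5]
ee_rot: [-0.159, 0.987, -0.0, 0.0]
contact_force: [0.5, -0.7, 0.1]
gripper_width: 18.6
grasp_force: 59.1
```

Run:
```python
from h import *
ps=[]
for k in range(4):
    arm.get_image("top");ps.append(arm.read_state()["position"])
im,d=arm.get_image("wrist");ps.append(arm.read_state()["position"])
t,_=arm.get_image("top");cv2.imwrite("pics/w5.png",im);cv2.imwrite("pics/t5.png",t);np.save("d5.npy",d)
print(np.round(ps,1));p=np.mean(ps[1:],0)
i=arm.camera_info("wrist");T=np.array(i["extrinsics"])
v,u=np.mgrid[0:480,0:640];P=np.stack([(u-i["cx"])/i["fx"]*d,(v-i["cy"])/i["fy"]*d,d],-1)@T[:3,:3].T+T[:3,3]
m=((abs(P[...,2]-(p[2]-4.7))<6)&(d>0)).astype(np.uint8)
n,l,st,c=cv2.connectedComponentsWithStats(m);b=1+st[1:,4].argmax();print(st[b],c[b])
pts=P[(l==b)]; q=pts[:,:2]-p[:2]
e=cv2.findContours((l==b).astype(np.uint8),cv2.RETR_EXTERNAL,cv2.CHAIN_APPROX_NONE)[0][0][:,0]
E_=np.array([ray("wrist",x,p[2]-4.7)[:2] for x in e])-p[:2]
from scipy.optimize import least_squares
f=least_squares(lambda s:np.hypot(*(E_-s).T)-32,[-3,-1],loss="soft_l1",f_scale=.5);print("lid off",f.x.round(2),"med res",np.median(abs(f.fun)))
L=p[:2]+f.x
a=im[130:330,200:440];a=cv2.resize(a,None,fx=3,fy=3,interpolation=cv2.INTER_CUBIC)
for cc,col in [((*L,115,32),(0,0,255)),((*L,55,32),(255,0,0)),((*L,p[2]-4.7,32),(0,255,0))]:
    cv2.polylines(a,[((proj("wrist",ring(*cc))-[200,130])*3).round().astype(int)],False,col,1)
cv2.imwrite("pics/o5.png",a)
```

```text
[[566.8 -59.7 151.6]
 [566.8 -59.8 151.7]
 [566.8 -59.9 151.7]
 [566.7 -59.9 151.7]
 [566.7 -60.  151.6]]
[ 238  223  164  108 9534] [319.72047409 268.55108034]
lid off [-0.95 -1.29] med res 0.7625728853488241
```

View pics/o5.png

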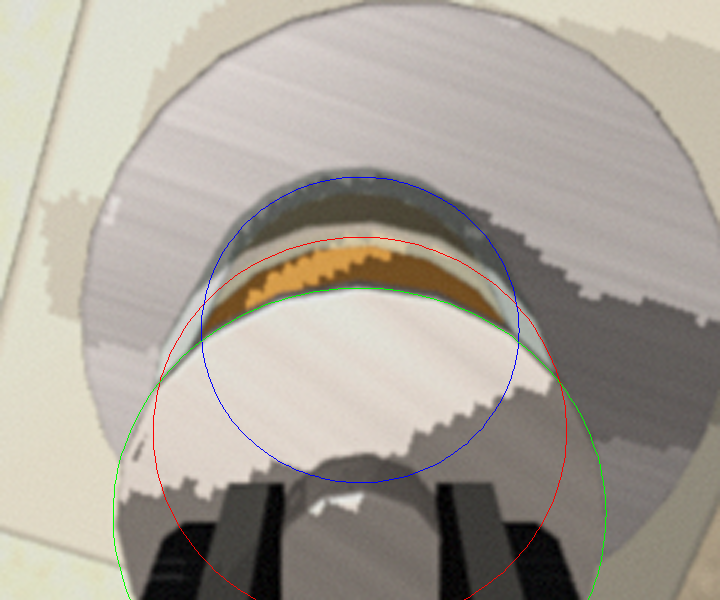

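The settled overlay shows the lid centred sideways, with the jar about 2 mm towards the top of the image (tool +x): base arc 168 against 177, rim 222 against 237. I'll shift 2 mm and lower.

>>> arm_command([
  [[0.008,0,0.02],[0,0,0]],
  [[0.008,0,0.04],[0,0,0]],
  [[0.008,0,0.06],[0,0,0]],
  [[0.008,0,0.075],[0,0,0]],
  [[0.008,0,0.08],[0,0,0]],
])

```text
clock: 8.5
position: [564.3, -60.6, 130.5]
ee_rot: [-0.159, 0.987, 0.0, -0.001]
contact_force: [-0.5, -0.1, -0.3]
gripper_width: 18.7
grasp_force: 59.1
```

>>> arm_command([
  [[0,0,0.008],[0,0,0]],
  [[0,0,0.014],[0,0,0]],
  [[0,0,0.02],[0,0,0]],
  [[0,0,0.02],[0,0,0]],
])

```text
clock: 8.9
position: [564.6, -60.5, 126.1]
ee_rot: [-0.159, 0.987, 0.0, -0.0]
contact_force: [0.5, -0.5, -1.4]
gripper_width: 18.8
grasp_force: 59.1
```

>>> arm_command([
  [[0,0,0.003],[0,0,0]],
  [[0,0,0.006],[0,0,0]],
  [[0,0,0.006],[0,0,0]],
])

```text
clock: 9.2
position: [564.8, -60.5, 125.0]
ee_rot: [-0.159, 0.987, -0.0, 0.0]
contact_force: [0.2, -0.8, 0.4]
gripper_width: 18.7
grasp_force: 59.2
```

>>> arm_command([
  [[0,0,0.002],[0,0,0]],
  [[0,0,0.004],[0,0,0]],
  [[0,0,0.004],[0,0,0]],
  [[0,0,0.004],[0,0,0]],
])

```text
clock: 9.6
position: [564.8, -60.5, 124.9]
ee_rot: [-0.159, 0.987, -0.0, 0.0]
contact_force: [-2.1, 0.3, 5.5]
gripper_width: 18.8
grasp_force: 59.7
```

Contact came at 124.9, the expected seated height. I'll release and rise.

>>> arm_command([
  [[0,0,0],[0,0,0]],
  [[0,0,0],[0,0,0]],
  [[0,0,0],[0,0,0]],
  [[0,0,0],[0,0,0]],
], grip=0.5)

```text
clock: 10.0
position: [564.6, -60.6, 123.5]
ee_rot: [-0.159, 0.987, 0.0, -0.0]
contact_force: [0.1, -0.1, -0.3]
gripper_width: 42.6
grasp_force: 0.0
```

>>> arm_command([
  [[0,0,-0.05],[0,0,0]],
  [[0,0,-0.15],[0,0,0]],
  [[0,0,-0.35],[0,0,0]],
  [[0,0,-0.4],[0,0,0]],
  [[0,0,-0.4],[0,0,0]],
])

```text
clock: 10.5
position: [566.4, -60.4, 227.8]
ee_rot: [-0.159, 0.987, -0.0, 0.004]
contact_force: [-0.4, 0.8, -0.5]
gripper_width: 42.6
grasp_force: 0.0
```

>>> arm_command([
  [[0,0,0],[0,0,0]],
  [[0,0,0],[0,0,0]],
  [[0,0,0],[0,0,0]],
], grip=1)

```text
clock: 10.8
position: [564.0, -60.6, 222.3]
ee_rot: [-0.159, 0.987, 0.0, -0.002]
contact_force: [0.2, 0.2, -0.1]
gripper_width: 83.5
grasp_force: 0.0
```

```bash
cat >> h.py <<'E'
def disc(z,tol=4,name=None,near=None):
    im,d=arm.get_image("wrist");p=arm.read_state()["position"];i=arm.camera_info("wrist");T=np.array(i["extrinsics"])
    if name: cv2.imwrite(name,im)
    v,u=np.mgrid[0:480,0:640];P=np.stack([(u-i["cx"])/i["fx"]*d,(v-i["cy"])/i["fy"]*d,d],-1)@T[:3,:3].T+T[:3,3]
    m=((abs(P[...,2]-z)<tol)&(d>0)&(np.hypot(P[...,0]-near[0],P[...,1]-near[1])<45)).astype(np.uint8);m=cv2.medianBlur(m,5)
    n,l,st,c=cv2.connectedComponentsWithStats(m);b=1+st[1:,4].argmax();P=P[l==b]
    A=np.c_[P[:,:2]-P[:,:2].mean(0),np.ones(len(P))];k=np.linalg.lstsq(A,P[:,2],rcond=None)[0]
    e=cv2.minEnclosingCircle(P[:,:2].astype(np.float32))
    print("tcp",p.round(1),"px",c[b].round(0),"n",len(P),"centroid",P[:,:2].mean(0).round(1),"encl",np.round(e[0],1),round(e[1],1),"slope",k.round(3))
E
python3 - <<'E'
from h import *
disc(120,5,"pics/w6.png",(564,-62))
disc(134,4,None,(564,-62))
for c in circ(cv2.imread("pics/top0.png"),497,266,40,60)[:0]: pass
for r in arm.spot_in("wrist","lid_large")[:1]: print(r,ray("wrist",r["position"],120))
E
```

```text
tcp [564.1 -60.6 222.5] px [319. 237.] n 7002 centroid [562.  -62.9] encl [546.9 -67.9] 49.8 slope [-2.08000e-01 -6.20000e-02  1.21761e+02]
tcp [564.3 -60.6 222.7] px [319. 246.] n 1035 centroid [563.  -62.3] encl [537. -72.] 39.0 slope [ -1.52   -0.49  135.959]
{'position': [319.4, 241.1], 'score': 0.77} [564.8 -61.7 120. ]
```

Run:
```python
from h import *
im,d=arm.get_image("wrist");i=arm.camera_info("wrist");T=np.array(i["extrinsics"])
v,u=np.mgrid[0:480,0:640];P=np.stack([(u-i["cx"])/i["fx"]*d,(v-i["cy"])/i["fy"]*d,d],-1)@T[:3,:3].T+T[:3,3]
r=np.hypot(P[...,0]-563.5,P[...,1]+62)
for a,b in [(0,8),(15,28),(40,60)]:
    Q=P[(r>a)&(r<b)&(d>0)];A=np.c_[Q[:,0]-563.5,Q[:,1]+62,np.ones(len(Q))];o=abs(Q[:,2]-np.median(Q[:,2]))<5
    k=np.linalg.lstsq(A[o],Q[o,2],rcond=None)[0];print(a,b,len(Q),o.sum(),np.median(Q[:,2]).round(1),k.round(3))
for c in circ(im,319,241,44,60,15,90): print("disc",c,ray("wrist",c[:2],120))
for c in circ(im,319,244,14,24,15,40): print("knob",c,ray("wrist",c[:2],134))
```

```text
0 8 562 562 134.9 [-1.20000e-02 -0.00000e+00  1.34824e+02]
15 28 11384 2794 303.5 [-6.07000e-01 -2.00000e-01  2.97715e+02]
40 60 31335 2767 269.2 [-1.78000e-01 -5.90000e-02  2.68012e+02]
disc (np.float32(320.8), np.float32(239.2), np.float32(49.9)) [563.6 -61.2 120. ]
disc (np.float32(318.8), np.float32(238.8), np.float32(49.0)) [563.7 -62.4 120. ]
disc (np.float32(319.8), np.float32(241.2), np.float32(52.0)) [565.  -61.4 120. ]
disc (np.float32(322.8), np.float32(232.8), np.float32(56.0)) [559.3 -61.3 120. ]
knob (np.float32(320.8), np.float32(243.8), np.float32(19.8)) [562.6 -61.5 134. ]
knob (np.float32(320.2), np.float32(248.8), np.float32(19.8)) [565.6 -60.9 134. ]
knob (np.float32(319.2), np.float32(245.2), np.float32(16.4)) [563.7 -62.2 134. ]
knob (np.float32(319.2), np.float32(241.8), np.float32(17.6)) [561.7 -62.8 134. ]
```

The knob top measures 134.8 mm (134 expected) and is level, so the lid is seated. I'll descend around the jar.

>>> arm_command([
  [[0.003,-0.004,0.15],[0,0,0]],
  [[0.003,-0.004,0.3],[0,0,0]],
  [[0.003,-0.004,0.4],[0,0,0]],
  [[0.003,-0.004,0.48],[0,0,0]],
  [[0.003,-0.004,0.54],[0,0,0]],
])

```text
clock: 11.5
position: [563.5, -61.8, 87.0]
ee_rot: [-0.159, 0.987, 0.0, -0.001]
contact_force: [0.5, -0.6, -0.4]
gripper_width: 85.4
grasp_force: 0.0
```

>>> arm_command([
  [[0,0,0.04],[0,0,0]],
  [[0,0,0.07],[0,0,0]],
  [[0,0,0.072],[0,0,0]],
  [[0,0,0.072],[0,0,0]],
])

```text
clock: 11.9
position: [564.7, -61.7, 71.3]
ee_rot: [-0.159, 0.987, -0.0, 0.0]
contact_force: [-0.3, -0.7, -0.1]
gripper_width: 85.4
grasp_force: 0.0
```

>>> arm_command([
  [[0,0,0],[0,0,0]],
  [[0,0,0],[0,0,0]],
  [[0,0,0],[0,0,0]],
  [[0,0,0],[0,0,0]],
  [[0,0,0],[0,0,0]],
], grip=0.55)

```text
clock: 12.4
position: [565.1, -61.6, 72.2]
ee_rot: [-0.159, 0.987, -0.0, 0.001]
contact_force: [-1.9, 0.4, 5.5]
gripper_width: 63.5
grasp_force: 66.6
```

>>> arm_command([
  [[0,0,-0.02],[0,0,0]],
  [[0,0,-0.06],[0,0,0]],
  [[0,0,-0.1],[0,0,0]],
  [[0,0,-0.14],[0,0,0]],
  [[0,0,-0.16],[0,0,0]],
])

```text
clock: 12.9
position: [564.9, -61.7, 112.3]
ee_rot: [-0.159, 0.987, -0.0, 0.001]
contact_force: [0.9, -0.6, -4.0]
gripper_width: 63.7
grasp_force: 66.6
```

Run:
```python
from h import *
go(528,-324,112)
c=[(469,239),(529,243),(521,347),(459,340)]
C=np.array([ray("top",x,16) for x in c]);print(C)
print("centre",C.mean(0),"bay~",((C[0]+C[1])/2*.75+(C[2]+C[3])/2*.25).round(1))
```

```text
at [564.9 -61.7 112.3] shift [ 4.700e-01 -9.496e-01  7.000e-04] n50mm 5.3
[[ 584.9 -263.5   16. ]
 [ 576.6 -392.1   16. ]
 [ 357.6 -362.5   16. ]
 [ 371.5 -234.    16. ]]
centre [ 472.65  -313.025   16.   ] bay~ [ 526.7 -320.4   16. ]
```

>>> arm_command([
  [[0.03,-0.06,0],[0,0,0]],
  [[0.08,-0.16,0],[0,0,0]],
  [[0.13,-0.27,0],[0,0,0]],
  [[0.18,-0.37,0],[0,0,0]],
  [[0.23,-0.47,0],[0,0,0]],
])

```text
clock: 13.4
position: [545.7, -193.0, 110.5]
ee_rot: [-0.159, 0.987, 0.0, -0.001]
contact_force: [0.4, 0.2, -3.7]
gripper_width: 63.3
grasp_force: 66.8
```

>>> arm_command([
  [[0.05,-0.1,0],[0,0,0]],
  [[0.1,-0.2,0],[0,0,0]],
  [[0.16,-0.32,0],[0,0,0]],
  [[0.21,-0.42,0],[0,0,0]],
  [[0.235,-0.475,0],[0,0,0]],
])

```text
clock: 13.9
position: [526.8, -325.0, 110.3]
ee_rot: [-0.158, 0.987, 0.0, -0.001]
contact_force: [-0.8, 0.2, -4.1]
gripper_width: 63.1
grasp_force: 66.9
```

>>> arm_command([
  [[0,0,0.04],[0,0,0]],
  [[0,0,0.1],[0,0,0]],
  [[0,0,0.17],[0,0,0]],
  [[0,0,0.24],[0,0,0]],
  [[0,0,0.28],[0,0,0]],
])

```text
clock: 14.4
position: [527.0, -321.3, 38.6]
ee_rot: [-0.159, 0.987, 0.001, -0.002]
contact_force: [-0.3, 0.5, -3.8]
gripper_width: 63.4
grasp_force: 66.8
```

Run:
```python
from h import *
im,d=arm.get_image("top");cv2.imwrite("pics/t7.png",im);go(527,-321,23)
a=cv2.resize(im[220:370,400:600],(800,600));cv2.imwrite("pics/t7c.png",a)
```

```text
at [ 526.4 -321.1   37.4] shift [-0.0028 -0.0007  0.0574] n50mm 0.3
```

View pics/t7c.png

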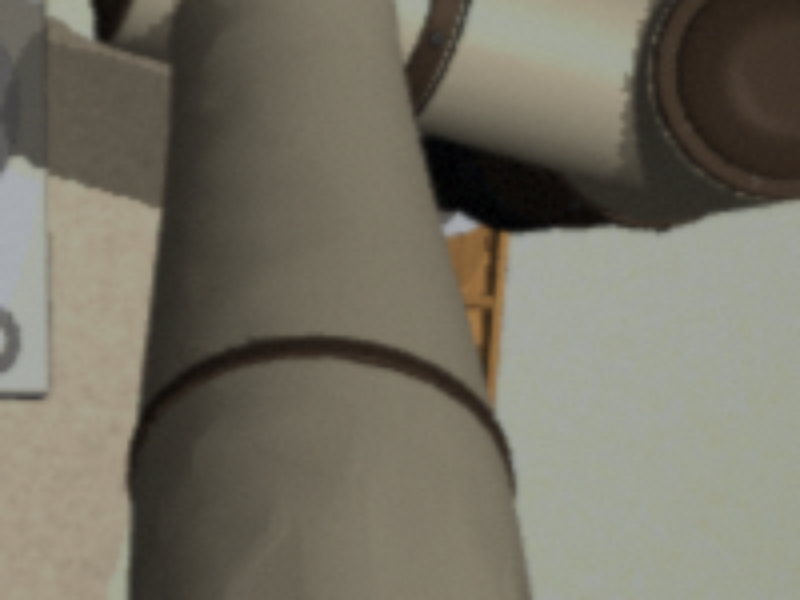

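The arm hides the bay in that picture, with only the tray's edge showing near (495,300). The measured pose matches the bay centre anyway. I'll lower gently, watching the force.

>>> arm_command([
  [[-0.002,0,0.02],[0,0,0]],
  [[-0.002,0,0.035],[0,0,0]],
  [[-0.002,0,0.046],[0,0,0]],
  [[-0.002,0,0.052],[0,0,0]],
  [[-0.002,0,0.052],[0,0,0]],
])

```text
clock: 14.95
position: [528.7, -322.4, 28.0]
ee_rot: [-0.159, 0.987, -0.0, 0.0]
contact_force: [-0.2, 0.5, -2.8]
gripper_width: 63.4
grasp_force: 66.9
```

>>> arm_command([
  [[0,0,0.003],[0,0,0]],
  [[0,0,0.005],[0,0,0]],
  [[0,0,0.005],[0,0,0]],
])

```text
clock: 15.25
position: [528.7, -322.4, 26.6]
ee_rot: [-0.159, 0.987, -0.0, 0.0]
contact_force: [1.0, -0.0, -3.0]
gripper_width: 63.7
grasp_force: 66.9
```

>>> arm_command([
  [[0,0,0.004],[0,0,0]],
  [[0,0,0.008],[0,0,0]],
  [[0,0,0.011],[0,0,0]],
  [[0,0,0.011],[0,0,0]],
])

```text
clock: 15.65
position: [528.5, -322.3, 23.6]
ee_rot: [-0.159, 0.987, 0.0, -0.0]
contact_force: [0.2, -0.8, -3.5]
gripper_width: 63.7
grasp_force: 66.9
```

>>> arm_command([
  [[0,0,0.002],[0,0,0]],
  [[0,0,0.003],[0,0,0]],
  [[0,0,0.003],[0,0,0]],
])

```text
clock: 15.95
position: [528.7, -322.4, 23.2]
ee_rot: [-0.159, 0.987, -0.0, 0.0]
contact_force: [-0.9, -0.3, -1.9]
gripper_width: 63.7
grasp_force: 67.0
```

>>> arm_command([
  [[0,0,0.002],[0,0,0]],
  [[0,0,0.003],[0,0,0]],
  [[0,0,0.003],[0,0,0]],
])

```text
clock: 16.25
position: [528.7, -322.4, 23.2]
ee_rot: [-0.159, 0.987, -0.0, 0.0]
contact_force: [-2.4, 2.5, 5.6]
gripper_width: 63.5
grasp_force: 67.5
```

The force shows contact with the bay floor. I'll release and rise.

>>> arm_command([
  [[0,0,0],[0,0,0]],
  [[0,0,0],[0,0,0]],
  [[0,0,0],[0,0,0]],
  [[0,0,0],[0,0,0]],
  [[0,0,0],[0,0,0]],
], grip=1)

```text
clock: 16.75
position: [528.8, -322.4, 22.2]
ee_rot: [-0.159, 0.987, -0.0, 0.0]
contact_force: [-0.2, -0.2, 0.8]
gripper_width: 85.6
grasp_force: 0.0
```

>>> arm_command([
  [[0,0,-0.05],[0,0,0]],
  [[0,0,-0.15],[0,0,0]],
  [[0,0,-0.3],[0,0,0]],
  [[0,0,-0.45],[0,0,0]],
  [[0,0,-0.6],[0,0,0]],
])

```text
clock: 17.25
position: [528.6, -322.4, 174.9]
ee_rot: [-0.159, 0.987, -0.0, 0.0]
contact_force: [0.9, -0.3, 0.3]
gripper_width: 85.5
grasp_force: 0.0
```

>>> arm_command([
  [[0,0,-0.1],[0,0,0]],
  [[0,0,-0.1],[0,0,0]],
  [[0,0,-0.1],[0,0,0]],
  [[0,0,-0.1],[0,0,0]],
], grip=0)

```text
clock: 17.65
position: [527.9, -322.0, 196.4]
ee_rot: [-0.159, 0.987, 0.001, -0.001]
contact_force: [0.5, 1.0, -0.5]
gripper_width: 28.3
grasp_force: 0.0
```

Run:
```python
from h import *
im,d=arm.get_image("wrist");cv2.imwrite("pics/w8.png",im);i=arm.camera_info("wrist");T=np.array(i["extrinsics"])
v,u=np.mgrid[0:480,0:640];P=np.stack([(u-i["cx"])/i["fx"]*d,(v-i["cy"])/i["fy"]*d,d],-1)@T[:3,:3].T+T[:3,3]
near=np.hypot(P[...,0]-528,P[...,1]+322)<45
for z in (71,85):
    Q=P[near&(d>0)&(abs(P[...,2]-z)<4)];A=np.c_[Q[:,:2]-[528,-322],np.ones(len(Q))]
    print(z,len(Q),Q.mean(0).round(1),np.linalg.lstsq(A,Q[:,2],rcond=None)[0].round(3))
for q,z in [("lid_large",71),("tin",34),("free_bay",6)]:
    for r in arm.spot_in("wrist",q)[:1]: print(q,round(r["score"],2),np.round(r["position"]),ray("wrist",r["position"],z))
s=arm.read_state();print(s["gripper_width"]);go(442,-99,150)
```

```text
71 5845 [ 526.5 -324.3   71.2] [ 3.0000e-03 -0.0000e+00  7.1242e+01]
85 879 [ 527.4 -324.    85.1] [3.2000e-02 4.0000e-03 8.5104e+01]
lid_large 0.95 [318. 231.] [ 528.  -324.5   71. ]
tin 0.89 [389.  92.] [ 426.1 -305.8   34. ]
free_bay 0.65 [363. 130.] [ 455.7 -311.6    6. ]
-0.31209121622165353
at [ 528.3 -322.2  196.2] shift [0.0465 0.9559 0.1859] n50mm 4.9
```

The closed candle stands level in the bay, with disc top at 71.2 mm and knob at 85.1 mm. Next is the button, with the fingers shut.

>>> arm_command([
  [[0.045,0.95,0],[0,0,0]],
  [[0.045,0.95,0.1],[0,0,0]],
  [[0.045,0.95,0.19],[0,0,0]],
  [[0.045,0.95,0.19],[0,0,0]],
  [[0.045,0.95,0.19],[0,0,0]],
])

```text
clock: 18.35
position: [441.9, -98.9, 149.0]
ee_rot: [-0.159, 0.987, 0.0, -0.0]
contact_force: [0.5, 0.7, -0.0]
gripper_width: 0.3
grasp_force: 0.0
```

>>> arm_command([
  [[0,0,0],[0,0,0]],
  [[0,0,0],[0,0,0]],
  [[0,0,0],[0,0,0]],
])

```text
clock: 18.65
position: [444.1, -100.8, 150.1]
ee_rot: [-0.159, 0.987, -0.0, 0.0]
contact_force: [-0.7, -0.2, -0.1]
gripper_width: 0.1
grasp_force: 0.0
```

Run:
```python
from h import *
im,d=arm.get_image("wrist");cv2.imwrite("pics/w9.png",im);i=arm.camera_info("wrist");T=np.array(i["extrinsics"])
for r in arm.spot_in("wrist","tare_top")[:2]:
    u,v=r["position"];z=np.median(d[int(v)-3:int(v)+4,int(u)-3:int(u)+4]);p=T@[(u-i["cx"])/i["fx"]*z,(v-i["cy"])/i["fy"]*z,z,1]
    print(r["score"],u,v,p[:3].round(1));
    for c in circ(im,u,v,10,40,20): print(c,ray("wrist",c[:2],p[2]))
    go(p[0],p[1],p[2]+10)
```

```text
0.94 328.8 244.4 [441.4 -97.4  60.6]
(np.float32(328.8), np.float32(240.2), np.float32(32.0)) [438.8 -98.4  60.6]
(np.float32(329.2), np.float32(242.2), np.float32(30.6)) [439.9 -97.8  60.6]
(np.float32(329.2), np.float32(246.8), np.float32(18.5)) [442.6 -96.9  60.6]
(np.float32(328.8), np.float32(237.8), np.float32(34.5)) [437.4 -98.9  60.6]
at [ 444.1 -101.3  150. ] shift [0.0056 0.0179 0.3177] n50mm 1.6
0.38 382.8 272.6 [454.1 -55.5  39.8]
(np.float32(329.2), np.float32(246.8), np.float32(18.3)) [448.3 -94.5  39.8]
(np.float32(329.2), np.float32(242.2), np.float32(30.4)) [445.4 -95.5  39.8]
(np.float32(329.8), np.float32(239.8), np.float32(31.6)) [443.8 -95.7  39.8]
(np.float32(328.8), np.float32(237.8), np.float32(34.5)) [442.7 -96.7  39.8]
at [ 444.1 -101.3  150. ] shift [-0.0951  0.1614  0.401 ] n50mm 2.2
```

>>> arm_command([
  [[0.003,0.016,0.1],[0,0,0]],
  [[0.003,0.016,0.2],[0,0,0]],
  [[0.003,0.016,0.28],[0,0,0]],
  [[0.003,0.016,0.32],[0,0,0]],
  [[0.003,0.016,0.34],[0,0,0]],
])

```text
clock: 19.25
position: [441.4, -97.6, 64.1]
ee_rot: [-0.159, 0.987, -0.0, -0.001]
contact_force: [-0.1, 0.2, -0.7]
gripper_width: 0.3
grasp_force: 0.0
```

>>> arm_command([
  [[0,0,0.008],[0,0,0]],
  [[0,0,0.016],[0,0,0]],
  [[0,0,0.024],[0,0,0]],
  [[0,0,0.024],[0,0,0]],
])

```text
clock: 19.65
position: [442.1, -96.9, 59.4]
ee_rot: [-0.159, 0.987, -0.0, 0.001]
contact_force: [0.3, -0.7, 0.7]
gripper_width: -0.1
grasp_force: 0.7
```

>>> arm_command([
  [[0,0,0.006],[0,0,0]],
  [[0,0,0.012],[0,0,0]],
  [[0,0,0.016],[0,0,0]],
  [[0,0,0.016],[0,0,0]],
])

```text
clock: 20.05
position: [442.0, -96.9, 55.1]
ee_rot: [-0.159, 0.987, -0.0, 0.001]
contact_force: [1.4, -0.6, 4.6]
gripper_width: 0.1
grasp_force: 1.9
```

>>> arm_command([
  [[0,0,0.004],[0,0,0]],
  [[0,0,0.006],[0,0,0]],
  [[0,0,0.006],[0,0,0]],
])

```text
clock: 20.35
position: [442.1, -96.9, 54.9]
ee_rot: [-0.16, 0.987, -0.0, 0.001]
contact_force: [-3.1, 0.4, 15.2]
gripper_width: 0.5
grasp_force: 7.4
```

The button took 4.6 N and then reached a hard stop at 15 N, so it is fully pressed. I'll rise clear and check.

>>> arm_command([
  [[0,0,-0.05],[0,0,0]],
  [[0,0,-0.2],[0,0,0]],
  [[0,0,-0.4],[0,0,0]],
  [[0,0,-0.4],[0,0,0]],
  [[0,0,-0.4],[0,0,0]],
])

```text
clock: 20.85
position: [441.2, -96.6, 153.8]
ee_rot: [-0.159, 0.987, 0.0, 0.001]
contact_force: [0.4, -0.4, -0.8]
gripper_width: -0.2
grasp_force: 0.0
```

Run:
```python
from h import *
im,d=arm.get_image("top");cv2.imwrite("pics/t9.png",im)
for q,z in [("lid_large",71),("lid_medium",13),("lid_small",13),("jar_medium",97),("jar_small",97),("tin",34)]:
    for r in arm.spot_in("top",q)[:2]: print(q,round(r["score"],2),np.round(r["position"]),ray("top",r["position"],z))
im,d=arm.get_image("wrist");i=arm.camera_info("wrist");T=np.array(i["extrinsics"])
for r in arm.spot_in("wrist","tare_top")[:1]:
    u,v=map(int,r["position"]);z=np.median(d[v-3:v+4,u-3:u+4]);print("tare",(T@[(u-i["cx"])/i["fx"]*z,(v-i["cy"])/i["fy"]*z,z,1])[:3].round(1))
```

```text
lid_large 0.73 [506. 262.] [ 529.4 -320.2   71. ]
lid_medium 0.82 [215. 311.] [429. 279.  13.]
lid_small 0.95 [205. 263.] [532.  303.9  13. ]
lid_small 0.2 [497. 318.] [ 417.2 -315.7   13. ]
jar_medium 0.9 [218. 165.] [724.3 264.1  97. ]
jar_small 0.68 [205. 263.] [524.3 283.3  97. ]
jar_small 0.56 [262. 161.] [732.7 175.1  97. ]
tin 0.94 [498. 317.] [ 419.8 -311.2   34. ]
tare [442.3 -97.3  60.7]
```

```bash
python3 -c "
from bench import arm
print(arm.job_done())"
```

```text
the job is handed in; nothing more can be done
None
```

The large lid is seated on its jar, the closed candle stands upright in the tray's empty bay, the zero button was pressed to its stop and sprang back, and the job is handed in (the hand-in gave no verdict).

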